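Walk the panel heater over the strip

TASK

Walk the small white panel heater over the low aluminium strip into the test bay, the way one walks a heavy cabinet: tip it up at its green end so that it stands on its orange foot alone, swing the raised green foot over the strip to above the green patch, set it down centred there with the orange foot still where it was, and let go. Then take it by the other end, tip it onto its green foot, swing the raised orange foot over to above the orange patch, set it down centred there and let go, so that the heater stands still and upright with each foot on the patch of its colour. Keep one foot on the table all the time (never carry it clear or let it topple), and leave the other things on the table where they are.

Things in the scene. Friction and masses are not known exactly. Their poses are not given: they have to be found in the camera images.
- heater: Panel heater, 180 wide, 196 high (dial to 203), 0.6-1.0 kg: white slab 44 mm thick, underside 14 mm up, on two rubber feet. Origin under the ORANGE foot; y to the green foot, z up, x through the thickness, towards the strip. Slab: y -12 to 168. Its middle (y 45 to 111, 36 to 178 high) bulges to 90 mm thick, too thick to grip. Tip it sideways only: forwards or backwards it falls at about 16 degrees.
- green_end (a point): where to grip the green end (green stripe and top dot) from above, across the 44 mm thickness: mid-thickness, 22 mm in from the end, 23 mm below the top, 172 mm above the feet, at heater y = 146 mm. The flat end is 57 mm wide. Raised here, the heater tips about the outer lower edge of the orange foot; tipped 8 degrees, the green foot is 22 mm up.
- orange_end (a point): the same at the orange end (orange stripe and top dot), at heater y = 10 mm; raised here, the heater tips about the outer lower edge of the green foot
- orange_foot (a point): centre of the underside of the foot at the orange end: a bar 56 mm along the heater's x, 16 mm along y, 14 mm high. The heater starts so that the green foot meets the green patch when the heater turns about this foot.
- green_foot (a point): centre of the underside of the foot at the green end, same size, 156 mm from the orange foot
- bay: The test bay, fixed: an aluminium strip 8 mm wide, 390 mm long, 5 mm high, lying on the table, and two flat coloured patches beyond it. Origin: under the middle of the strip; y along the strip, x from the heater's start side across to the patches, z up.
- green_mark (a point): centre of the green patch (flat, 96 mm along the bay's x, 56 mm along y, white cross lines), 50 mm beyond the middle line of the strip
- orange_mark (a point): centre of the orange patch, same size, 156 mm from the green one along the bay's -y
- foam_block: white rigid foam offcut, L-shaped, 50 x 150 mm, 75 mm high, standing beyond the strip (bystander); origin under its middle
- black_cup: black cup, 72 mm across, 85 mm high, beside the heater's orange end (bystander); origin under its middle
- spray_can: yellow can, 56 mm across, 140 mm high, beside the heater's green end (bystander); origin under its middle
- carton: brown cardboard box 90 x 120 x 60 mm, at the left (bystander); origin under its middle
- driver: screwdriver lying flat at the left (bystander)
- plate: white plate, 140 mm across, at the right (bystander); origin under its middle
Things that resemble listed ones, but are neither listed nor needed, are in the scene too. Leave any blue, pink or purple look-alike of the heater alone.

How it is judged:
On the way, in this order (a step that is already met when the one before it is completed fails the run):
1. the green foot is held raised (over 8 mm) above the green patch (within 30 mm of its centre) while the orange foot stands within 25 mm of where it started (height (world z) of green_foot above 0.008 m and horizontal distance between green_foot and green_mark below 0.03 m and distance of orange_foot from where it was at the start of the episode below 0.025 m and height (world z) of orange_foot below 0.008 m), for 0.1 s.
2. the green foot is set down within 20 mm of the green patch's centre, the orange foot within 25 mm of its start, and the heater is let go (height (world z) of each of green_foot, orange_foot below 0.004 m and horizontal distance between green_foot and green_mark below 0.02 m and distance of orange_foot from where it was at the start of the episode below 0.025 m and contact force between the fingers and heater below 0.2 N), for 0.2 s.
3. the orange foot is held raised (over 8 mm) above the orange patch (within 30 mm of its centre) while the green foot stands within 25 mm of the green patch's centre (height (world z) of orange_foot above 0.008 m and horizontal distance between orange_foot and orange_mark below 0.03 m and horizontal distance between green_foot and green_mark below 0.025 m and height (world z) of green_foot below 0.008 m), for 0.1 s.
At the end, for the whole second after the job is handed in: The heater stands upright (within 3 degrees), still and released, both feet on the table, each foot's centre within 20 mm of the centre of the patch of its own colour (height (world z) of each of green_foot, orange_foot below 0.004 m and horizontal distance between green_foot and green_mark below 0.02 m and horizontal distance between orange_foot and orange_mark below 0.02 m and angle between heater's own z axis and vertical below 0.05 rad and linear speed of heater below 0.01 m/s and contact force between the fingers and heater below 0.2 N); the robot touches nothing.
It fails at once if the heater is carried clear: both feet more than 10 mm above the table (height (world z) of each of green_foot, orange_foot above 0.01 m).
It fails at once if the heater topples (tilt over 35 degrees) (angle between heater's own z axis and vertical above 0.61 rad).
It fails at once if a bystander (foam offcut, cup, can, carton, screwdriver or plate) is moved more than 30 mm (distance of any of foam_block, black_cup, spray_can, carton, driver, plate from where it was at the start of the episode above 0.03 m).
It also fails if it takes over 45 s, if anything falls off the work surface, if the arm or the gripper's body presses on something with over 40 N, if the wrist force passes 120 N, or if a joint passes its speed limit or range.

ROBOT

A 6-joint arm with a two-finger parallel gripper is mounted at the origin on the work surface. World frame = base frame: x ahead of the robot, y to its left, z up, the work surface at z = 0. Lengths are in m, angles in rad, forces in N, time in s.
With the tool pointing down it reaches from about 0.4 to 0.825 m from the base axis. Payload 7 kg.
Tool frame: the origin (TCP) lies midway between the tips of the shut fingers; the grasp point (between the pads) lies 19 mm behind it (ctrl.grip_depth is the distance from the TCP to the grasp point, in m); y points along the fingers, z is the direction in which the jaws open and shut, and the axes are right-handed (so a half turn about y gives the same grasp; the last joint's range is limited). The gripper opens to 88 mm and grips with 3 to 60 N. Pads are 19 mm wide; open, the fingers measure 130 mm over their backs; the gripper's body (78 mm by 193 mm) begins 47 mm behind the grasp point.
Start: joints at [1.546, 0.359, 0.012, 0, -1.224, -0.288], TCP at [0.208, 0.642, 0.227] pointing down, gripper open.
Joint ranges: [-3.07, 3.07], [-1.43, 2.12], [-1.02, 1.25], [-3.03, 1.67], [-3.05, -0], [-3.03, 3.03]. Speed limits (rad/s): [2.39, 2.39, 3.01, 3.14, 3.14, 3.14].

INTERFACE

Orientations are given as a unit quaternion [x, y, z, w].
In Python, from plant import ctrl, grab_frame, calibration gives the robot as it stands.
- The arm moves only by the tool servo_tool, never from a script. Its argument "moves" is a list of rows, each an object with "delta_pos": the shift along the tool's x, y, z in mm, a list of three; "rot": the turn, a rotation vector about the tool's x, y, z in rad, a list of three; "fingers": the closure, from -1 (fully open) to 1 (shut). A call has 1 to 8 rows; each row shifts and turns the commanded pose from where the row before left it, along the tool's axes as they then stand; what a row does not reach is not made up. A row lasts 1/10 s, in which the tool goes at most 50 mm and 8.59 degrees, less where a joint would pass 70% of its speed; a pose out of reach is approached as far as the arm can. A call is refused whole if a number of a shift passes 50 or a number of a turn 0.15, either way. A call with a gripper value outside its range is refused whole. The fingers move at their own pace and stop on an object; "newtons" is the grip in N (left out, the last holds). Time passes only in rows, so rows that do not move let the fingers close. It gives the time, the measured TCP pose, the force and the opening at its end, in the units of the state.
- ctrl.get_obs(): the state, without advancing time (a new reading comes with each control period).
- grab_frame(name): name is "scene" or "top"; returns (picture, depth): 384x512x3 uint8, red, green, blue; 384x512 float32, m along the optical axis (not along the pixel's ray), 0 where there is no reading.
- calibration(name): a dict with "intrinsics" (3x3 intrinsics, pixels), "cam_to_world" (4x4, takes a point from camera to world coordinates). Camera axes: x right, y up, looking along -z (the intrinsics and any distortion apply to the point x, -y, -z); pixel columns grow to the right and rows downward; lengths in m; the calibration is good to about 2 mm. A picture is of the moment at which its call begins. calibration takes no time and is no camera call.
- ctrl.hand_in(): hands the job in, once; it reports no verdict.
The state is a dict: "t": time; "qpos": joint angles; "joint_velocities": joint speeds; "joint_torque": joint torques, N m; "position": TCP position; "tool_rot": TCP orientation; "force": force on the tool from outside, world axes, zero at the start; "torque": the same for the moment, N m; "width": opening from 0.0 (shut) to 1.0 (fully open).
Only numpy, scipy, OpenCV 4.12 (cv2) and the standard library are available. Lean on these libraries where they do the work, as an engineer would, in place of code of your own. Each camera call takes 0.05 s, during which the arm holds its last target. There are 200 camera calls.

## Working session

There is one attempt and no reset: what is moved stays moved. The work goes in short steps, Python scripts to look and compute and a tool call to move; the robot and the scene stay as the last step left them, time stands still between calls to the robot, and variables do not carry over. Pictures are saved under pics/ and viewed, about 8 in all and at most 12, crops included, and the job is handed in when it is done.

Besides the shell and the picture viewer there is one more tool, called after ">>>" as name(argument=value, ...), one argument or row to a line, values as JSON. servo_tool: Moves the arm, as the interface text tells. Its arguments: {"type":"object","properties":{"moves":{"type":"array","items":{"type":"object","properties":{"delta_pos":{"type":"array","items":{"type":"number"}},"rot":{"type":"array","items":{"type":"number"}},"fingers":{"type":"number"}}}},"newtons":{"type":"number"}},"required":["moves"]}

```bash
ls; mkdir -p pics
cat > h.py <<'E'
import numpy as np,cv2
from plant import ctrl,grab_frame,calibration
from scipy.spatial.transform import Rotation as R
def shot(n,f):
    p,d=grab_frame(n); cv2.imwrite('pics/'+f+'.png',p[:,:,::-1]); np.savez('pics/'+f+'.npz',p=p,d=d); return p,d
def ray(n,u,v):
    c=calibration(n);K=np.array(c['intrinsics']);T=np.array(c['cam_to_world'])
    x=(np.asarray(u)-K[0,2])/K[0,0];y=(np.asarray(v)-K[1,2])/K[1,1]
    return T[:3,3],np.stack([x,-y,-np.ones_like(x)],-1)@T[:3,:3].T
def onz(n,u,v,z):
    o,r=ray(n,np.asarray(u,float),np.asarray(v,float)); return o+r*((z-o[2])/r[...,2])[...,None]
def cloud(n,d):
    v,u=np.mgrid[:d.shape[0],:d.shape[1]]
    o,r=ray(n,u.astype(float),v.astype(float)); return o+r*d[...,None]
E
python3 - <<'E'
from h import *
for n in('scene','top'):
    shot(n,n+'0'); c=calibration(n); print(n,c)
a=np.hstack([cv2.imread('pics/scene0.png'),cv2.imread('pics/top0.png')])
o=ctrl.get_obs();print(o)
print(R.from_quat(o['tool_rot']).as_matrix().round(3), ctrl.grip_depth)
E
```

```text
pics
scene {'intrinsics': array([[418.58697981,   0.        , 258.78622454],
       [  0.        , 418.58697981, 184.75037785],
       [  0.        ,   0.        ,   1.        ]]), 'cam_to_world': array([[ 0.67273369, -0.50992039,  0.53610688,  1.29694209],
       [ 0.73986898,  0.46835646, -0.48294526, -0.66834325],
       [-0.00482548,  0.72154239,  0.69235344,  1.10832485],
       [ 0.        ,  0.        ,  0.        ,  1.        ]])}
top {'intrinsics': array([[394.09369642,   0.        , 256.17588148],
       [  0.        , 394.09369642, 184.22815771],
       [  0.        ,   0.        ,   1.        ]]), 'cam_to_world': array([[ 0.0243858 ,  0.97186195, -0.23428549,  0.26309058],
       [-0.99969395,  0.0227302 , -0.00976467,  0.01676441],
       [-0.00416456,  0.23445191,  0.9721188 ,  1.42133496],
       [ 0.        ,  0.        ,  0.        ,  1.        ]])}
{'t': 0.1, 'qpos': array([ 1.54613016e+00,  3.59318531e-01,  1.11674559e-02, -2.75436704e-04,
       -1.22411744e+00, -2.88074661e-01]), 'joint_velocities': array([-0.00055648, -0.00318858,  0.00287062,  0.00157095, -0.00290872,
       -0.00062166]), 'joint_torque': array([-1.63155983e-03, -5.84160447e+01,  2.93749970e+01,  7.01568067e+00,
        1.01555811e-02, -5.74494743e-05]), 'position': array([0.20759513, 0.64183142, 0.22572763]), 'tool_rot': array([-0.11013083, -0.69794603,  0.69900205,  0.11017566]), 'force': array([-0.04870119, -0.2410087 ,  0.02218991]), 'torque': array([0.00057396, 0.01665202, 0.01284153]), 'width': 1.0015940311921157}
[[-0.951 -0.    -0.308]
 [ 0.308 -0.001 -0.951]
 [-0.    -1.     0.001]] 0.0188
```

View pics/scene0.png

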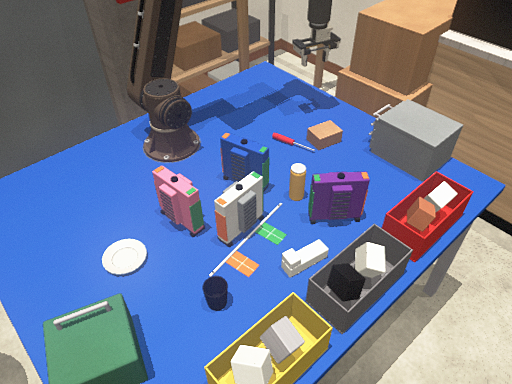

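View pics/top0.png

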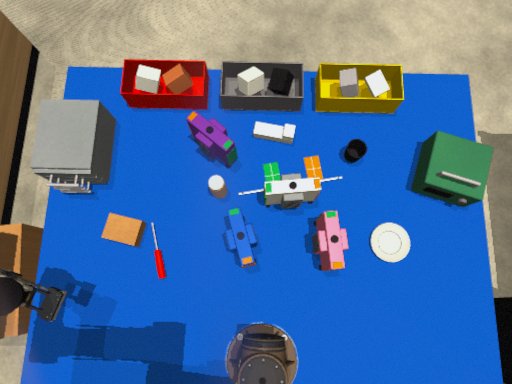

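The scene view shows the white heater near (240,210), with the strip from (210,275) to (280,205) and the patches at (271,233) green and (241,263) orange. In the top view the heater is at (292,188), green end to the left. Next I measure by colour.

Run:
```python
from h import *
for n,(a,b,c,d) in {'scene':(200,160,320,320),'top':(230,140,350,220)}.items():
    z=np.load(f'pics/{n}0.npz');p=z['p'];D=z['d'];C=cloud(n,D)
    hsv=cv2.cvtColor(p,cv2.COLOR_RGB2HSV)
    H,S,V=[hsv[...,i].astype(int) for i in range(3)]
    roi=np.zeros(H.shape,bool);roi[b:d,a:c]=1
    for nm,m in {'green':(H>45)&(H<80)&(S>120),'orange':(H>5)&(H<20)&(S>140)}.items():
        k,l,st,ce=cv2.connectedComponentsWithStats((m&roi).astype(np.uint8))
        for i in range(1,k):
            if st[i,4]<8: continue
            q=C[(l==i)]; print(n,nm,st[i],ce[i].round(1),'cloud med',np.median(q,0).round(3),'z',q[:,2].min().round(3),q[:,2].max().round(3))
    w=(S<60)&(V>150)&roi
    q=C[w]; 
    top=q[(q[:,2]>.185)&(q[:,2]<.21)]
    print(n,'top',len(top),top.mean(0).round(4) if len(top) else '', )
    if len(top)>20:
        r=cv2.minAreaRect((top[:,:2]*1000).astype(np.float32)); print(r,cv2.boxPoints(r))
    s=q[(q[:,2]<.012)]; print('strip',len(s)); 
    if len(s)>10: print(cv2.fitLine((s[:,:2]*1000).astype(np.float32),cv2.DIST_HUBER,0,.01,.01).ravel(),s.min(0),s.max(0))
    im=cv2.resize(p[b:d,a:c,::-1],None,fx=3.3,fy=3.3,interpolation=cv2.INTER_CUBIC)
    cv2.imwrite(f'pics/{n}_c.png',im)
a=cv2.imread('pics/scene_c.png');b=cv2.imread('pics/top_c.png')
h=max(a.shape[0],b.shape[0]);f=lambda x:cv2.copyMakeBorder(x,0,h-x.shape[0],0,0,0)
cv2.imwrite('pics/both.png',np.hstack([f(a),f(b)])[:, :800])
```

```text
scene green [252 172   8   6  28] [255.7 174.8] cloud med [ 0.549 -0.009  0.196] z 0.194 0.199
scene green [314 175   6   6  29] [316.8 177.6] cloud med [0.693 0.126 0.196] z 0.193 1.108
scene green [310 188   4  29  34] [311.2 201.4] cloud med [0.699 0.106 0.106] z 0.034 0.149
scene green [261 223  13   9  60] [267.2 226.8] cloud med [ 0.614 -0.016  0.001] z -0.006 0.007
scene green [256 228  13   9  60] [261.9 232.3] cloud med [ 0.62  -0.046  0.001] z -0.005 0.007
scene green [273 229  13  10  65] [279.  233.5] cloud med [ 0.663 -0.007  0.001] z -0.004 1.108
scene green [267 235  14  10  72] [273.7 239.3] cloud med [ 0.67  -0.036  0.   ] z -0.003 0.006
scene orange [291 171  15   5  26] [297.7 173.5] cloud med [0.592 0.148 0.128] z 0.124 0.132
scene orange [217 199   9   6  30] [221.1 201.2] cloud med [ 0.567 -0.164  0.196] z 0.191 0.199
scene orange [216 212   5  24  35] [217.3 223.2] cloud med [ 0.553 -0.178  0.093] z 0.039 0.149
scene orange [232 251  14  11  75] [238.7 256.3] cloud med [ 0.644 -0.169  0.001] z -0.006 0.007
scene orange [226 257  15  11  80] [232.8 262.4] cloud 
[... 891 characters left out ...]
0.009  0.196] z 0.191 0.202
top green [230 209   9   6  40] [233.5 211.4] cloud med [0.47  0.098 0.196] z 0.192 0.202
top green [327 212   9   5  40] [330.6 213.9] cloud med [ 0.468 -0.206  0.197] z 0.192 1.421
top orange [304 156  19  32 312] [313.3 169.2] cloud med [ 0.67  -0.173  0.002] z -0.006 1.421
top top 588 [ 0.5538 -0.0895  0.1955]
((543.3990478515625, -121.72286987304688), (246.92726135253906, 109.96463775634766), 70.3936538696289) [[ 450.17563  -219.57846 ]
 [ 553.7645   -256.47775 ]
 [ 636.62244   -23.86728 ]
 [ 533.03357    13.032013]]
strip 100
[ 1.8730277e-01 -9.8230225e-01  6.0265546e+02 -8.8293922e+01] [ 0.56563142 -0.28259536 -0.00189417] [0.71541667 0.09315563 0.01074359]
```

View pics/both.png

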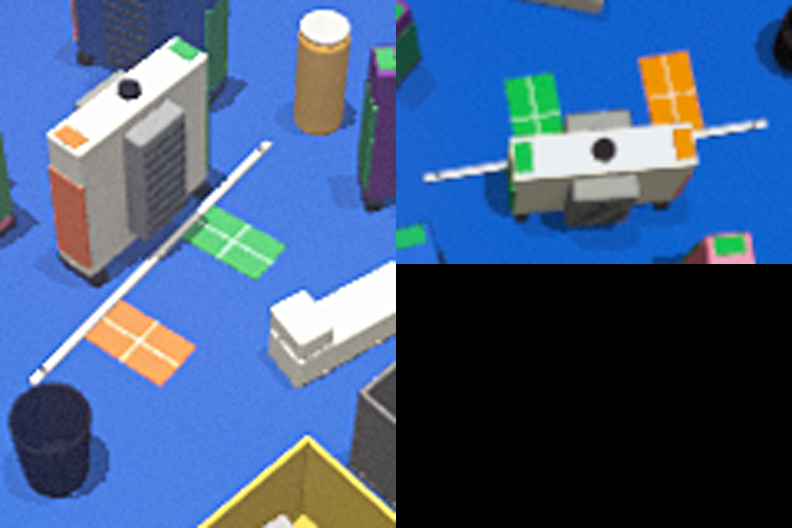

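```bash
cat >> h.py <<'E'
def tool(yaw,tilt=0):
    """tool z at yaw (deg), tool y down, then turn by tilt (deg) about tool z"""
    a=np.radians(yaw); z=np.array([np.cos(a),np.sin(a),0]); y=np.array([0,0,-1.])
    return R.from_matrix(np.stack([np.cross(y,z),y,z],1))*R.from_rotvec([0,0,np.radians(tilt)])
def rows(path,start=None):
    """path: list of (tcp pos, Rotation); prints rows from the present pose"""
    o=ctrl.get_obs()
    p,q=start or (o['position'],R.from_quat(o['tool_rot']))
    out=[]
    for P,Q in path:
        d=np.round(q.inv().apply(np.asarray(P)-p)*1000,1); r=np.round((q.inv()*Q).as_rotvec(),3)
        out.append(f'{{"delta_pos":{d.tolist()},"rot":{r.tolist()}}}')
        p=p+q.apply(d/1000); q=q*R.from_rotvec(r)
    for i in range(0,len(out),8): print(','.join(out[i:i+8]).replace('-0.0,','0,').replace('-0.0]','0]'),'\n')
    return p,q
def line(p0,y0,p1,y1,n):
    return [(np.array(p0)+(np.array(p1)-np.array(p0))*k/n,tool(y0+(y1-y0)*k/n)) for k in range(1,n+1)]
E
python3 - <<'E'
from h import *
h=np.array([.5572,-.0873]);d=np.array([-.106,.994])
g=h+d*.068; print('grip green',g, 'orange foot',h-d*.078)
a=[.208,.642,.30]
rows(line([.2076,.6418,.2257],-108,[.2076,.6418,.30],-108,2)+line(a,-108,[*g,.30],-173.9,16)+line([*g,.30],-173.9,[*g,.225],-173.9,2))
E
```

```text
grip green [ 0.549992 -0.019708] orange foot [ 0.565468 -0.164832]
{"delta_pos":[0, -37.1, 0.1],"rot":[-0.001, 0.001, 0]},{"delta_pos":[0, -37.2, 0.0],"rot":[0, 0.0, 0]},{"delta_pos":[-33.4, 0.0, 32.4],"rot":[0, 0.072, 0]},{"delta_pos":[-35.4, 0.1, 30.3],"rot":[0, 0.072, 0]},{"delta_pos":[-37.5, 0, 27.6],"rot":[0, 0.072, 0]},{"delta_pos":[-39.3, 0.0, 24.9],"rot":[0, 0.072, 0]},{"delta_pos":[-41.0, 0.0, 22.0],"rot":[0, 0.072, 0]},{"delta_pos":[-42.6, 0.1, 19.0],"rot":[0, 0.072, 0]} 

{"delta_pos":[-43.7, 0, 15.9],"rot":[0, 0.072, 0]},{"delta_pos":[-44.8, 0, 12.7],"rot":[0, 0.071, 0]},{"delta_pos":[-45.6, 0.0, 9.4],"rot":[0, 0.072, 0]},{"delta_pos":[-46.1, 0.0, 6.2],"rot":[0, 0.072, 0]},{"delta_pos":[-46.5, 0.1, 2.8],"rot":[0, 0.072, 0]},{"delta_pos":[-46.6, 0, -0.5],"rot":[0, 0.072, 0]},{"delta_pos":[-46.3, 0.0, -3.8],"rot":[0, 0.072, 0]},{"delta_pos":[-46.0, 0.0, -7.2],"rot":[0, 0.072, 0]} 

{"delta_pos":[-45.4, 0.1, -10.5],"rot":[0, 0.072, -0.001]},{"delta_pos":[-44.5, -0.1, -13.7],"rot":[0, 0.071, 0.0]},{"delta_pos":[0.0, 37.5, 0],"rot":[0, 0.0, 0.0]},{"delta_pos":[0, 37.5, 0],"rot":[0, 0.0, 0.0]}
```

>>> servo_tool(
  moves=[
    {"delta_pos": [0, -37, 0], "rot": [0, 0, 0], "fingers": -1},
    {"delta_pos": [0, -37, 0], "rot": [0, 0, 0], "fingers": -1},
    {"delta_pos": [-33.5, 0, 32.5], "rot": [0, 0.072, 0], "fingers": -1},
    {"delta_pos": [-35.5, 0, 30], "rot": [0, 0.072, 0], "fingers": -1},
    {"delta_pos": [-37.5, 0, 27.5], "rot": [0, 0.072, 0], "fingers": -1},
    {"delta_pos": [-39.5, 0, 25], "rot": [0, 0.072, 0], "fingers": -1},
    {"delta_pos": [-41, 0, 22], "rot": [0, 0.072, 0], "fingers": -1},
    {"delta_pos": [-42.5, 0, 19], "rot": [0, 0.072, 0], "fingers": -1},
  ],
)

```text
t: 0.9
position: [0.3374, 0.3925, 0.3003]
tool_rot: [-0.258, -0.658, 0.658, 0.258]
force: [0.6, -0.2, 0.7]
width: 1.001
```

>>> servo_tool(
  moves=[
    {"delta_pos": [-43.5, 0, 16], "rot": [0, 0.072, 0], "fingers": -1},
    {"delta_pos": [-45, 0, 12.5], "rot": [0, 0.072, 0], "fingers": -1},
    {"delta_pos": [-45.5, 0, 9.5], "rot": [0, 0.072, 0], "fingers": -1},
    {"delta_pos": [-46, 0, 6], "rot": [0, 0.072, 0], "fingers": -1},
    {"delta_pos": [-46.5, 0, 3], "rot": [0, 0.072, 0], "fingers": -1},
    {"delta_pos": [-46.5, 0, -0.5], "rot": [0, 0.072, 0], "fingers": -1},
    {"delta_pos": [-46.5, 0, -4], "rot": [0, 0.072, 0], "fingers": -1},
    {"delta_pos": [-46, 0, -7], "rot": [0, 0.072, 0], "fingers": -1},
  ],
)

```text
t: 1.7
position: [0.5083, 0.0619, 0.3005]
tool_rot: [0.435, 0.558, -0.558, -0.435]
force: [1.2, 1.4, -0.3]
width: 1.003
```

>>> servo_tool(
  moves=[
    {"delta_pos": [-45.5, 0, -10.5], "rot": [0, 0.072, 0], "fingers": -1},
    {"delta_pos": [-44.5, 0, -13.5], "rot": [0, 0.072, 0], "fingers": -1},
    {"delta_pos": [0, 25, 0], "rot": [0, 0, 0], "fingers": -1},
    {"delta_pos": [0, 0, 0], "rot": [0, 0, 0], "fingers": -1},
    {"delta_pos": [0, 0, 0], "rot": [0, 0, 0], "fingers": -1},
  ],
)

```text
t: 2.2
position: [0.5501, -0.0192, 0.2754]
tool_rot: [-0.472, -0.525, 0.526, 0.473]
force: [0.9, 0.3, 0.1]
width: 0.996
```

Run:
```python
from h import *
o=ctrl.get_obs();print(o['t'],o['position'],R.from_quat(o['tool_rot']).as_matrix().round(3),o['force'],o['qpos'].round(2))
g=[.55,-.0197]
rows(line([*g,.275],-173.9,[*g,.153],-173.9,5))
```

```text
2.2 [ 0.55009485 -0.0191648   0.27538142] [[-0.106 -0.002 -0.994]
 [ 0.994 -0.001 -0.106]
 [-0.    -1.     0.002]] [0.88965337 0.2791096  0.11661643] [ 0.32  0.13 -0.19  0.   -1.26 -0.22]
{"delta_pos":[-0.5, 24.8, 0.1],"rot":[-0.002, 0, 0]},{"delta_pos":[0.0, 24.4, 0.0],"rot":[0.0, 0, 0]},{"delta_pos":[0.0, 24.4, 0.0],"rot":[0.0, 0, 0]},{"delta_pos":[0.0, 24.4, 0.0],"rot":[0.0, 0, 0]},{"delta_pos":[0.0, 24.4, 0.0],"rot":[0.0, 0, 0]}
```

>>> servo_tool(
  moves=[
    {"delta_pos": [-0.5, 24.5, 0], "fingers": -1},
    {"delta_pos": [0, 24.5, 0], "fingers": -1},
    {"delta_pos": [0, 24.5, 0], "fingers": -1},
    {"delta_pos": [0, 24.5, 0], "fingers": -1},
    {"delta_pos": [0, 24.5, 0], "fingers": -1},
    {"delta_pos": [0, 0, 0], "fingers": -1},
  ],
)

```text
validation failed for argument at $.mo...
```

Run:
```python
from h import *
a,_=shot('scene','s1');b,_=shot('top','t1')
f=lambda x,u,v:cv2.resize(x[v:v+130,u:u+130,::-1],(400,400),interpolation=cv2.INTER_CUBIC)
cv2.imwrite('pics/g1.png',np.hstack([f(a,190,140),f(b,230,120)]))
```

```text
(no output)
```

View pics/g1.png

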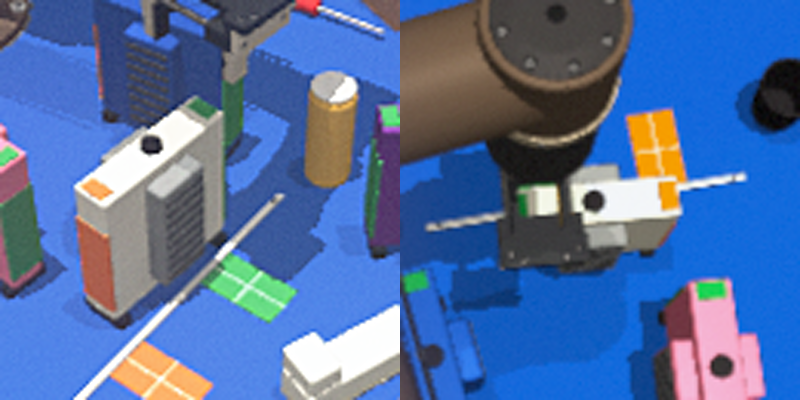

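The call was refused because "rot" was missing. The picture shows the open gripper above the green end at about (545,200) in the top crop, in line with the slab. I'm resending the move.

>>> servo_tool(
  moves=[
    {"delta_pos": [-0.5, 24.5, 0], "rot": [0, 0, 0], "fingers": -1},
    {"delta_pos": [0, 24.5, 0], "rot": [0, 0, 0], "fingers": -1},
    {"delta_pos": [0, 24.5, 0], "rot": [0, 0, 0], "fingers": -1},
    {"delta_pos": [0, 24.5, 0], "rot": [0, 0, 0], "fingers": -1},
    {"delta_pos": [0, 24.5, 0], "rot": [0, 0, 0], "fingers": -1},
    {"delta_pos": [0, 0, 0], "rot": [0, 0, 0], "fingers": -1},
  ],
)

```text
t: 2.9
position: [0.549, -0.0188, 0.1512]
tool_rot: [-0.472, -0.525, 0.527, 0.473]
force: [-0.4, 0.3, 0.2]
width: 1.005
```

>>> servo_tool(
  moves=[
    {"delta_pos": [0, 0, 0], "rot": [0, 0, 0], "fingers": 1},
    {"delta_pos": [0, 0, 0], "rot": [0, 0, 0], "fingers": 1},
    {"delta_pos": [0, 0, 0], "rot": [0, 0, 0], "fingers": 1},
    {"delta_pos": [0, 0, 0], "rot": [0, 0, 0], "fingers": 1},
    {"delta_pos": [0, 0, 0], "rot": [0, 0, 0], "fingers": 1},
    {"delta_pos": [0, 0, 0], "rot": [0, 0, 0], "fingers": 1},
  ],
  newtons=10,
)

```text
t: 3.5
position: [0.5506, -0.0197, 0.1533]
tool_rot: [0.473, 0.526, -0.526, -0.473]
force: [-1.3, 0.4, 0.2]
width: 0.514
```

>>> servo_tool(
  moves=[
    {"delta_pos": [0, 0, 0], "rot": [0, 0, 0], "fingers": 1},
    {"delta_pos": [0, 0, 0], "rot": [0, 0, 0], "fingers": 1},
    {"delta_pos": [0, 0, 0], "rot": [0, 0, 0], "fingers": 1},
  ],
  newtons=50,
)

```text
t: 3.8
position: [0.5504, -0.0197, 0.1532]
tool_rot: [-0.473, -0.526, 0.526, 0.473]
force: [-2.4, -0.1, 4.3]
width: 0.498
```

```bash
cat >> h.py <<'E'
def about(pose,P,axis,deg,n):
    """n poses of turning pose rigidly about axis through P"""
    p,q=pose;out=[]
    for k in range(1,n+1):
        r=R.from_rotvec(np.radians(deg*k/n)*np.asarray(axis,float)); out.append((P+r.apply(p-P),r*q))
    return out
E
python3 - <<'E'
from h import *
O=np.array([.5655,-.1648,0]);d=np.array([-.106,.994,0]);d/=np.linalg.norm(d);X=np.array([d[1],-d[0],0])
P=O-.008*d
o=ctrl.get_obs();s=(o['position'],R.from_quat(o['tool_rot']));print(s[0])
t=about(s,P,X,8,8); rows(t)
y=about(t[-1],P,[0,0,1],-33.3,16); rows(y,t[-1]); print(t[-1][0],y[-1][0])
E
```

```text
[ 0.550444   -0.01970174  0.1532373 ]
{"delta_pos":[-2.7, -2.7, 0],"rot":[0.0, 0, -0.017]},{"delta_pos":[-2.7, -2.6, 0],"rot":[0.0, 0, -0.018]},{"delta_pos":[-2.7, -2.7, 0],"rot":[0.0, 0, -0.017]},{"delta_pos":[-2.7, -2.6, 0],"rot":[0.0, 0, -0.018]},{"delta_pos":[-2.7, -2.7, 0],"rot":[0.0, 0, -0.017]},{"delta_pos":[-2.7, -2.7, 0],"rot":[0.0, 0, -0.018]},{"delta_pos":[-2.7, -2.6, 0],"rot":[0.0, 0, -0.017]},{"delta_pos":[-2.7, -2.7, 0],"rot":[0.0, 0, -0.018]} 

{"delta_pos":[-0.1, 0, -4.8],"rot":[-0.005, 0.036, 0]},{"delta_pos":[-0.1, 0, -4.7],"rot":[-0.005, 0.036, 0]},{"delta_pos":[-0.1, 0, -4.8],"rot":[-0.005, 0.036, 0]},{"delta_pos":[-0.1, -0.1, -4.7],"rot":[-0.005, 0.036, 0]},{"delta_pos":[-0.1, 0.0, -4.8],"rot":[-0.005, 0.036, 0]},{"delta_pos":[-0.1, 0.0, -4.8],"rot":[-0.005, 0.036, 0]},{"delta_pos":[-0.1, 0, -4.7],"rot":[-0.005, 0.036, 0]},{"delta_pos":[-0.1, 0, -4.8],"rot":[-0.005, 0.036, 0]} 

{"delta_pos":[-0.1, 0, -4.7],"rot":[-0.005, 0.036, 0]},{"delta_pos":[-0.1, -0.1, -4.8],"rot":[-0.005, 0.036, 0]},{"delta_pos":[-0.1, 0.0, -4.7],"rot":[-0.006, 0.036, 0]},{"delta_pos":[-0.1, 0.0, -4.8],"rot":[-0.005, 0.036, 0]},{"delta_pos":[-0.1, 0, -4.8],"rot":[-0.005, 0.036, 0]},{"delta_pos":[-0.1, 0, -4.7],"rot":[-0.005, 0.036, 0]},{"delta_pos":[-0.1, 0, -4.8],"rot":[-0.005, 0.036, 0]},{"delta_pos":[-0.1, 0, -4.7],"rot":[-0.005, 0.036, 0]} 

[ 0.55286422 -0.04239709  0.1731615 ] [ 0.62664762 -0.05639781  0.1731615 ]
```

>>> servo_tool(
  moves=[
    {"delta_pos": [-2.7, -2.7, 0], "rot": [0, 0, -0.0175], "fingers": 1},
    {"delta_pos": [-2.7, -2.6, 0], "rot": [0, 0, -0.0175], "fingers": 1},
    {"delta_pos": [-2.7, -2.7, 0], "rot": [0, 0, -0.0175], "fingers": 1},
    {"delta_pos": [-2.7, -2.6, 0], "rot": [0, 0, -0.0175], "fingers": 1},
  ],
)

```text
t: 4.2
position: [0.5517, -0.0308, 0.1635]
tool_rot: [0.454, 0.542, -0.508, -0.492]
force: [-2.2, 2.7, 1.2]
width: 0.502
```

>>> servo_tool(
  moves=[
    {"delta_pos": [-2.7, -2.7, 0], "rot": [0, 0, -0.0175], "fingers": 1},
    {"delta_pos": [-2.7, -2.6, 0], "rot": [0, 0, -0.0175], "fingers": 1},
    {"delta_pos": [-2.7, -2.7, 0], "rot": [0, 0, -0.0175], "fingers": 1},
    {"delta_pos": [-2.7, -2.6, 0], "rot": [0, 0, -0.0175], "fingers": 1},
    {"delta_pos": [0, 0, 0], "rot": [0, 0, 0], "fingers": 1},
  ],
)

```text
t: 4.7
position: [0.5531, -0.0428, 0.1731]
tool_rot: [0.435, 0.558, -0.491, -0.509]
force: [-1.7, 6.2, 2.2]
width: 0.498
```

Run:
```python
from h import *
a,_=shot('scene','s2')
o=ctrl.get_obs();print(o['position'],R.from_quat(o['tool_rot']).as_matrix().round(3),o['force'],o['torque'])
cv2.imwrite('pics/g2.png',cv2.resize(a[140:270,190:320,::-1],(500,500),interpolation=cv2.INTER_CUBIC))
```

```text
[ 0.55308374 -0.04256904  0.17301665] [[-0.104 -0.015 -0.995]
 [ 0.985  0.14  -0.105]
 [ 0.14  -0.99  -0.   ]] [-1.62989787  4.43928167  1.87803727] [ 0.9144662   0.81233755 -0.06344442]
```

View pics/g2.png

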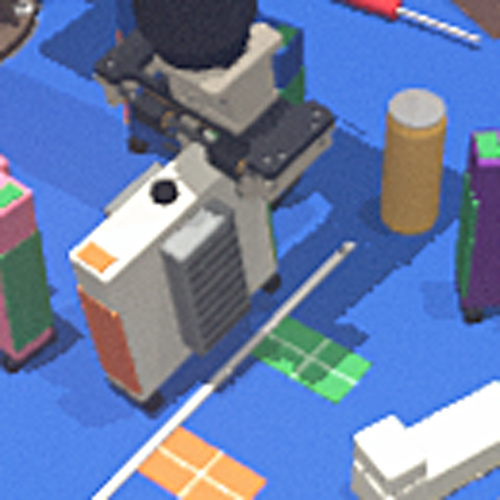

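The heater is tipped onto its orange foot, with the green foot at (270,280) in the crop raised, and the forces are small. I swing it now.

>>> servo_tool(
  moves=[
    {"delta_pos": [-0.1, 0, -4.8], "rot": [-0.005, 0.036, 0], "fingers": 1},
    {"delta_pos": [-0.1, 0, -4.8], "rot": [-0.005, 0.036, 0], "fingers": 1},
    {"delta_pos": [-0.1, 0, -4.7], "rot": [-0.005, 0.036, 0], "fingers": 1},
    {"delta_pos": [-0.1, 0, -4.8], "rot": [-0.005, 0.036, 0], "fingers": 1},
    {"delta_pos": [-0.1, 0, -4.8], "rot": [-0.005, 0.036, 0], "fingers": 1},
    {"delta_pos": [-0.1, 0, -4.7], "rot": [-0.005, 0.036, 0], "fingers": 1},
    {"delta_pos": [-0.1, 0, -4.8], "rot": [-0.005, 0.036, 0], "fingers": 1},
    {"delta_pos": [-0.1, 0, -4.8], "rot": [-0.005, 0.036, 0], "fingers": 1},
  ],
)

```text
t: 5.55
position: [0.5915, -0.044, 0.1726]
tool_rot: [-0.511, -0.488, 0.413, 0.574]
force: [0.6, 2.0, -0.9]
width: 0.498
```

>>> servo_tool(
  moves=[
    {"delta_pos": [-0.1, 0, -4.8], "rot": [-0.005, 0.036, 0], "fingers": 1},
    {"delta_pos": [-0.1, 0, -4.8], "rot": [-0.005, 0.036, 0], "fingers": 1},
    {"delta_pos": [-0.1, 0, -4.7], "rot": [-0.005, 0.036, 0], "fingers": 1},
    {"delta_pos": [-0.1, 0, -4.8], "rot": [-0.005, 0.036, 0], "fingers": 1},
    {"delta_pos": [-0.1, 0, -4.8], "rot": [-0.005, 0.036, 0], "fingers": 1},
    {"delta_pos": [-0.1, 0, -4.7], "rot": [-0.005, 0.036, 0], "fingers": 1},
    {"delta_pos": [-0.1, 0, -4.8], "rot": [-0.005, 0.036, 0], "fingers": 1},
    {"delta_pos": [-0.1, 0, -4.8], "rot": [-0.005, 0.036, 0], "fingers": 1},
  ],
)

```text
t: 6.35
position: [0.6276, -0.0565, 0.1726]
tool_rot: [-0.577, -0.409, 0.325, 0.628]
force: [-0.9, 1.2, 0.8]
width: 0.499
```

>>> servo_tool(
  moves=[
    {"delta_pos": [0, 0, 0], "rot": [0, 0, 0], "fingers": 1},
    {"delta_pos": [0, 0, 0], "rot": [0, 0, 0], "fingers": 1},
  ],
)

```text
t: 6.55
position: [0.6273, -0.0564, 0.1726]
tool_rot: [-0.576, -0.41, 0.326, 0.628]
force: [1.0, 0.7, -0.6]
width: 0.495
```

Run:
```python
from h import *
a,D=shot('scene','s3');C=cloud('scene',D)
o=ctrl.get_obs();M=R.from_quat(o['tool_rot']).as_matrix();print(o['position'],M.round(3),o['force'],o['torque'])
print('est green foot', (o['position']-M@np.array([0,.0188,0])-M@np.array([-.010,0,0])+M@np.array([0,.172,0])).round(4))
h=cv2.cvtColor(a,cv2.COLOR_RGB2HSV).astype(int);H,S,V=h[...,0],h[...,1],h[...,2]
for nm,m in {'orange':(H>5)&(H<20)&(S>140),'green':(H>45)&(H<80)&(S>120)}.items():
    m[:,:200]=0;m[:,320:]=0;m[:160]=0;m[320:]=0
    k,l,st,ce=cv2.connectedComponentsWithStats(m.astype(np.uint8))
    for i in range(1,k):
        if st[i,4]>=8: print(nm,st[i,4],ce[i].round(1),np.median(C[l==i],0).round(3))
cv2.imwrite('pics/g3.png',cv2.resize(a[140:290,190:340,::-1],(500,500),interpolation=cv2.INTER_CUBIC))
```

```text
[ 0.6272717  -0.05640975  0.17265487] [[ 0.452  0.063 -0.89 ]
 [ 0.881  0.124  0.457]
 [ 0.139 -0.99   0.   ]] [ 1.59131018 -0.58844992 -0.45561902] [-0.63000711 -0.22992992 -0.03156702]
est green foot [ 0.6415 -0.0286  0.0223]
orange 27 [301.3 175.1] [0.599 0.166 0.127]
orange 8 [303.  188.5] [0.6   0.175 0.05 ]
orange 34 [213.2 204.6] [ 0.561 -0.19   0.196]
orange 76 [238.7 256.2] [ 0.643 -0.168  0.001]
orange 76 [232.8 262.4] [ 0.649 -0.198  0.   ]
orange 79 [250.8 263.9] [ 0.692 -0.161  0.001]
orange 82 [245.  270.3] [ 0.698 -0.19   0.001]
green 29 [316.6 177.6] [0.691 0.127 0.196]
green 8 [312.1 192.9] [0.698 0.107 0.144]
green 21 [311.2 202.1] [0.698 0.106 0.101]
green 44 [279.7 233.4] [ 0.665 -0.005  0.001]
green 22 [275.8 239.6] [ 0.678 -0.031  0.001]
```

View pics/g3.png

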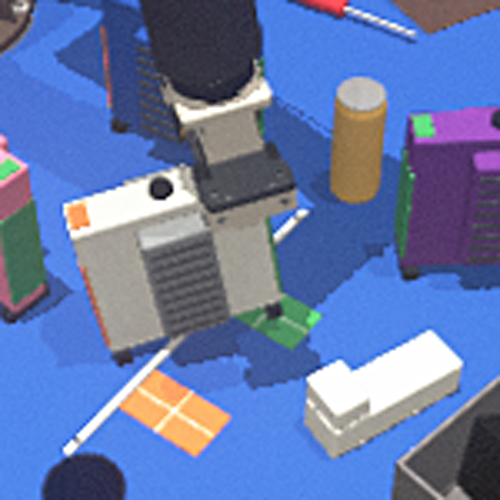

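The green foot is over the green patch, at (272,310) in the crop. My estimate puts it at (0.6415,-0.0286), 22 mm up, against the mark at (0.642,-0.026). I set it down now.

>>> servo_tool(
  moves=[
    {"delta_pos": [2.65, 2.7, 0], "rot": [0, 0, 0.0175], "fingers": 1},
    {"delta_pos": [2.65, 2.7, 0], "rot": [0, 0, 0.0175], "fingers": 1},
    {"delta_pos": [2.65, 2.7, 0], "rot": [0, 0, 0.0175], "fingers": 1},
    {"delta_pos": [2.65, 2.7, 0], "rot": [0, 0, 0.0175], "fingers": 1},
    {"delta_pos": [2.65, 2.7, 0], "rot": [0, 0, 0.0175], "fingers": 1},
    {"delta_pos": [2.65, 2.7, 0], "rot": [0, 0, 0.0175], "fingers": 1},
    {"delta_pos": [2.65, 2.7, 0], "rot": [0, 0, 0.0175], "fingers": 1},
  ],
)

```text
t: 7.3
position: [0.6365, -0.0382, 0.1552]
tool_rot: [-0.601, -0.373, 0.364, 0.607]
force: [2.1, -1.5, -1.4]
width: 0.495
```

>>> servo_tool(
  moves=[
    {"delta_pos": [2.65, 2.7, 0], "rot": [0, 0, 0.0175], "fingers": 1},
    {"delta_pos": [0, 0, 0], "rot": [0, 0, 0], "fingers": 1},
    {"delta_pos": [0, 0, 0], "rot": [0, 0, 0], "fingers": 1},
  ],
)

```text
t: 7.6
position: [0.6375, -0.0363, 0.1533]
tool_rot: [0.604, 0.368, -0.369, -0.604]
force: [-0.7, -4.4, 3.5]
width: 0.501
```

Run:
```python
from h import *
o=ctrl.get_obs();M=R.from_quat(o['tool_rot']).as_matrix();print(o['position'],M.round(3),o['force'],o['torque'])
```

```text
[ 0.63751515 -0.03629899  0.1532571 ] [[ 0.458 -0.001 -0.889]
 [ 0.889 -0.001  0.458]
 [-0.001 -1.     0.001]] [-0.74972172 -4.39658046  3.49078585] [-1.39998035 -0.35602125  0.01785822]
```

>>> servo_tool(
  moves=[
    {"delta_pos": [0, 0, 0], "rot": [0, 0, 0], "fingers": -1},
    {"delta_pos": [0, 0, 0], "rot": [0, 0, 0], "fingers": -1},
    {"delta_pos": [0, 0, 0], "rot": [0, 0, 0], "fingers": -1},
    {"delta_pos": [0, 0, 0], "rot": [0, 0, 0], "fingers": -1},
    {"delta_pos": [0, 0, 0], "rot": [0, 0, 0], "fingers": -1},
    {"delta_pos": [0, 0, 0], "rot": [0, 0, 0], "fingers": -1},
  ],
)

```text
t: 8.2
position: [0.6374, -0.036, 0.1527]
tool_rot: [-0.603, -0.368, 0.368, 0.604]
force: [-0.1, -0.5, -0.1]
width: 0.969
```

>>> servo_tool(
  moves=[
    {"delta_pos": [0, -20, 0], "rot": [0, 0, 0], "fingers": -1},
    {"delta_pos": [0, -40, 0], "rot": [0, 0, 0], "fingers": -1},
    {"delta_pos": [0, -40, 0], "rot": [0, 0, 0], "fingers": -1},
    {"delta_pos": [-40, -10, 0], "rot": [0, 0, 0], "fingers": -1},
    {"delta_pos": [-40, 0, 0], "rot": [0, 0, 0], "fingers": -1},
    {"delta_pos": [-40, 0, 0], "rot": [0, 0, 0], "fingers": -1},
    {"delta_pos": [-16, 0, 0], "rot": [0, 0, 0], "fingers": -1},
    {"delta_pos": [0, 0, 0], "rot": [0, 0, 0], "fingers": -1},
  ],
)

```text
t: 9.0
position: [0.5744, -0.1587, 0.2632]
tool_rot: [-0.604, -0.367, 0.368, 0.604]
force: [0.0, -0.1, -0.0]
width: 1.0
```

```bash
cat > m.py <<'E'
from h import *
import sys
def measure(tag):
    for n in('scene','top'):
        a,D=shot(n,n+tag);C=cloud(n,D)
        h=cv2.cvtColor(a,cv2.COLOR_RGB2HSV).astype(int);H,S,V=h[...,0],h[...,1],h[...,2]
        box=(C[...,0]>.5)&(C[...,0]<.78)&(C[...,1]>-.26)&(C[...,1]<.06)
        for nm,m in {'orange':(H>5)&(H<20)&(S>140),'green':(H>45)&(H<80)&(S>120)}.items():
            k,l,st,ce=cv2.connectedComponentsWithStats((m&box).astype(np.uint8))
            for i in range(1,k):
                if st[i,4]>=8: print(n,nm,st[i,4],ce[i].round(1),np.median(C[l==i],0).round(3))
        top=C[(S<60)&(V>120)&box&(C[...,2]>.188)&(C[...,2]<.203)]
        if len(top)>30: print(n,'slab top',cv2.minAreaRect((top[:,:2]*1000).astype(np.float32)),len(top))
    a=cv2.imread(f'pics/scene{tag}.png')[140:300,180:340];b=cv2.imread(f'pics/top{tag}.png')[110:240,230:360]
    cv2.imwrite(f'pics/b{tag}.png',np.hstack([cv2.resize(x,(400,400),interpolation=cv2.INTER_CUBIC) for x in(a,b)]))
    o=ctrl.get_obs();print(o['t'],o['position'],o['force'])
if __name__=='__main__': measure(sys.argv[1])
E
python3 m.py 4
```

```text
scene orange 29 [221.9 202.2] [ 0.572 -0.165  0.196]
scene orange 32 [221.2 227.8] [ 0.584 -0.185  0.102]
scene orange 79 [238.8 256.3] [ 0.643 -0.169  0.001]
scene orange 79 [232.7 262.4] [ 0.648 -0.199  0.001]
scene orange 79 [250.8 263.9] [ 0.692 -0.159  0.001]
scene orange 82 [245.  270.3] [ 0.698 -0.19   0.001]
scene green 28 [271.5 192.8] [ 0.643 -0.027  0.196]
scene green 49 [280.  233.8] [ 0.667 -0.004  0.001]
scene green 50 [274.8 240.2] [ 0.676 -0.038  0.001]
scene slab top ((606.6722412109375, -97.48860168457031), (179.5283203125, 49.072261810302734), 64.87889099121094) 502
top orange 52 [308.  161.2] [ 0.699 -0.161  0.002]
top orange 28 [317.8 172.8] [ 0.649 -0.191  0.003]
top orange 29 [318.1 179.8] [ 0.577 -0.169  0.196]
top slab top ((602.2426147460938, -105.09993743896484), (159.0272674560547, 43.800296783447266), 62.81014633178711) 375
9.1 [ 0.57549962 -0.1569961   0.26290637] [-0.01783673  0.27929474 -0.39312529]
```

View pics/b4.png

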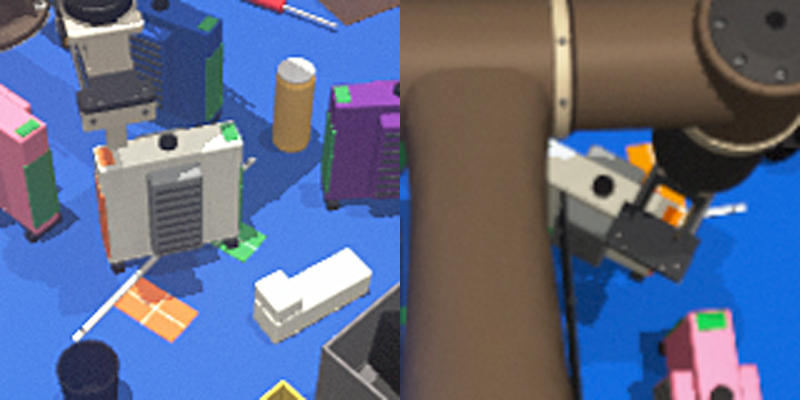

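The heater stands on both feet, released. The dots put the green foot at (0.643,-0.027) and the tool estimate gives (0.642,-0.0275), which agree to about 2 mm of each other and of the mark. I grip the orange end now.

>>> servo_tool(
  moves=[
    {"delta_pos": [0, 22, 0], "rot": [0, 0, 0], "fingers": -1},
    {"delta_pos": [0, 22, 0], "rot": [0, 0, 0], "fingers": -1},
    {"delta_pos": [0, 22, 0], "rot": [0, 0, 0], "fingers": -1},
    {"delta_pos": [0, 22, 0], "rot": [0, 0, 0], "fingers": -1},
    {"delta_pos": [0, 22, 0], "rot": [0, 0, 0], "fingers": -1},
    {"delta_pos": [0, 0, 0], "rot": [0, 0, 0], "fingers": -1},
  ],
)

```text
t: 9.7
position: [0.5738, -0.1556, 0.1494]
tool_rot: [-0.602, -0.366, 0.37, 0.605]
force: [0.1, 0.2, -0.5]
width: 0.996
```

>>> servo_tool(
  moves=[
    {"delta_pos": [0, 0, 0], "rot": [0, 0, 0], "fingers": 1},
    {"delta_pos": [0, 0, 0], "rot": [0, 0, 0], "fingers": 1},
    {"delta_pos": [0, 0, 0], "rot": [0, 0, 0], "fingers": 1},
    {"delta_pos": [0, 0, 0], "rot": [0, 0, 0], "fingers": 1},
    {"delta_pos": [0, 0, 0], "rot": [0, 0, 0], "fingers": 1},
    {"delta_pos": [0, 0, 0], "rot": [0, 0, 0], "fingers": 1},
  ],
  newtons=10,
)

```text
t: 10.3
position: [0.5753, -0.157, 0.1531]
tool_rot: [-0.604, -0.368, 0.368, 0.604]
force: [-0.3, -0.7, -0.5]
width: 0.516
```

>>> servo_tool(
  moves=[
    {"delta_pos": [0, 0, 0], "rot": [0, 0, 0], "fingers": 1},
    {"delta_pos": [0, 0, 0], "rot": [0, 0, 0], "fingers": 1},
    {"delta_pos": [0, 0, 0], "rot": [0, 0, 0], "fingers": 1},
  ],
  newtons=50,
)

```text
t: 10.6
position: [0.5753, -0.157, 0.1531]
tool_rot: [-0.604, -0.368, 0.368, 0.604]
force: [-0.9, -0.5, 3.0]
width: 0.501
```

Run:
```python
from h import *
G=np.array([.6424,-.0273,0]);d=np.array([.458,.889,0]);X=np.array([d[1],-d[0],0])
P=G+.008*d
o=ctrl.get_obs();s=(o['position'],R.from_quat(o['tool_rot']));print(s[0],o['force'],o['width'],G-.146*d)
t=about(s,P,X,-8,8); rows(t)
y=about(t[-1],P,[0,0,1],36.3,16); rows(y,t[-1]); print(t[-1][0],y[-1][0])
b=about(y[-1],P,R.from_euler('z',36.3,degrees=True).apply(X),8,8);rows(b,y[-1]);print(b[-1][0])
```

```text
[ 0.57529498 -0.15703972  0.15312271] [-0.87080604 -0.47676156  2.99019493] 0.5006304806154783 [ 0.575532 -0.157094  0.      ]
{"delta_pos":[2.7, -2.7, 0.0],"rot":[0.0, 0.0, 0.017]},{"delta_pos":[2.7, -2.6, 0.0],"rot":[0.0, 0.0, 0.018]},{"delta_pos":[2.7, -2.7, 0.0],"rot":[0.0, 0.0, 0.017]},{"delta_pos":[2.7, -2.7, 0.0],"rot":[0.0, 0.0, 0.018]},{"delta_pos":[2.7, -2.6, 0.0],"rot":[0.0, 0.0, 0.017]},{"delta_pos":[2.7, -2.7, 0.0],"rot":[0.0, 0.0, 0.018]},{"delta_pos":[2.7, -2.7, 0.0],"rot":[0.0, 0.0, 0.017]},{"delta_pos":[2.7, -2.6, 0.0],"rot":[0.0, 0.0, 0.018]} 

{"delta_pos":[0.1, 0, -5.2],"rot":[-0.006, -0.039, 0.0]},{"delta_pos":[0.1, 0, -5.2],"rot":[-0.005, -0.039, 0.0]},{"delta_pos":[0.1, 0, -5.2],"rot":[-0.006, -0.04, 0.0]},{"delta_pos":[0.1, -0.1, -5.2],"rot":[-0.005, -0.039, 0.0]},{"delta_pos":[0.1, 0.0, -5.2],"rot":[-0.006, -0.039, 0.0]},{"delta_pos":[0.0, 0.0, -5.2],"rot":[-0.005, -0.039, 0.0]},{"delta_pos":[0.1, 0, -5.2],"rot":[-0.006, -0.039, 0.0]},{"delta_pos":[0.1, 0, -5.2],"rot":[-0.005, -0.04, 0.0]} 

{"delta_pos":[0.1, 0, -5.2],"rot":[-0.006, -0.039, 0.0]},{"delta_pos
[... 214 characters left out ...]
9, 0.0]},{"delta_pos":[0.1, 0, -5.2],"rot":[-0.005, -0.039, 0.0]},{"delta_pos":[0.1, 0, -5.1],"rot":[-0.006, -0.039, 0.0]},{"delta_pos":[0.1, -0.1, -5.2],"rot":[-0.005, -0.039, 0.0]} 

[ 0.58574195 -0.13676164  0.17307527] [ 0.66646189 -0.14984944  0.17307527]
{"delta_pos":[-2.6, 2.7, 0],"rot":[0, 0, -0.017]},{"delta_pos":[-2.7, 2.7, 0],"rot":[0, 0, -0.018]},{"delta_pos":[-2.6, 2.7, 0],"rot":[0, 0, -0.017]},{"delta_pos":[-2.7, 2.8, 0],"rot":[0, 0, -0.018]},{"delta_pos":[-2.6, 2.7, 0],"rot":[0, 0, -0.017]},{"delta_pos":[-2.7, 2.7, 0],"rot":[0, 0, -0.018]},{"delta_pos":[-2.6, 2.7, 0],"rot":[0, 0, -0.017]},{"delta_pos":[-2.7, 2.7, 0],"rot":[0, 0, -0.018]} 

[ 0.67004726 -0.17237687  0.15312271]
```

>>> servo_tool(
  moves=[
    {"delta_pos": [2.7, -2.7, 0], "rot": [0, 0, 0.0175], "fingers": 1},
    {"delta_pos": [2.7, -2.65, 0], "rot": [0, 0, 0.0175], "fingers": 1},
    {"delta_pos": [2.7, -2.65, 0], "rot": [0, 0, 0.0175], "fingers": 1},
    {"delta_pos": [2.7, -2.65, 0], "rot": [0, 0, 0.0175], "fingers": 1},
    {"delta_pos": [2.7, -2.65, 0], "rot": [0, 0, 0.0175], "fingers": 1},
    {"delta_pos": [2.7, -2.65, 0], "rot": [0, 0, 0.0175], "fingers": 1},
    {"delta_pos": [2.7, -2.65, 0], "rot": [0, 0, 0.0175], "fingers": 1},
    {"delta_pos": [2.7, -2.65, 0], "rot": [0, 0, 0.0175], "fingers": 1},
  ],
)

```text
t: 11.4
position: [0.5858, -0.1366, 0.1731]
tool_rot: [0.628, 0.324, -0.41, -0.576]
force: [-2.3, -3.6, 3.8]
width: 0.498
```

>>> servo_tool(
  moves=[
    {"delta_pos": [0, 0, 0], "rot": [0, 0, 0], "fingers": 1},
    {"delta_pos": [0.1, 0, -5.2], "rot": [-0.0055, -0.039, 0], "fingers": 1},
    {"delta_pos": [0.1, 0, -5.2], "rot": [-0.0055, -0.039, 0], "fingers": 1},
    {"delta_pos": [0.1, 0, -5.2], "rot": [-0.0055, -0.039, 0], "fingers": 1},
    {"delta_pos": [0.1, 0, -5.2], "rot": [-0.0055, -0.039, 0], "fingers": 1},
  ],
)

```text
t: 11.9
position: [0.6053, -0.1442, 0.1726]
tool_rot: [0.6, 0.374, -0.454, -0.542]
force: [-1.2, -1.2, 2.4]
width: 0.5
```

>>> servo_tool(
  moves=[
    {"delta_pos": [0.1, 0, -5.2], "rot": [-0.0055, -0.039, 0], "fingers": 1},
    {"delta_pos": [0.1, 0, -5.2], "rot": [-0.0055, -0.039, 0], "fingers": 1},
    {"delta_pos": [0.1, 0, -5.2], "rot": [-0.0055, -0.039, 0], "fingers": 1},
    {"delta_pos": [0.1, 0, -5.2], "rot": [-0.0055, -0.04, 0], "fingers": 1},
  ],
)

```text
t: 12.3
position: [0.6257, -0.1488, 0.1724]
tool_rot: [0.568, 0.42, -0.496, -0.505]
force: [-0.2, -0.8, 1.6]
width: 0.498
```

>>> servo_tool(
  moves=[
    {"delta_pos": [0.1, 0, -5.2], "rot": [-0.0055, -0.039, 0], "fingers": 1},
    {"delta_pos": [0.1, 0, -5.2], "rot": [-0.0055, -0.039, 0], "fingers": 1},
    {"delta_pos": [0.1, 0, -5.2], "rot": [-0.0055, -0.039, 0], "fingers": 1},
    {"delta_pos": [0.1, 0, -5.2], "rot": [-0.0055, -0.04, 0], "fingers": 1},
    {"delta_pos": [0.1, 0, -5.2], "rot": [-0.0055, -0.039, 0], "fingers": 1},
    {"delta_pos": [0.1, 0, -5.2], "rot": [-0.0055, -0.04, 0], "fingers": 1},
    {"delta_pos": [0.1, 0, -5.2], "rot": [-0.0055, -0.039, 0], "fingers": 1},
    {"delta_pos": [0.1, 0, -5.2], "rot": [-0.0055, -0.04, 0], "fingers": 1},
  ],
)

```text
t: 13.1
position: [0.6674, -0.1487, 0.1723]
tool_rot: [-0.495, -0.505, 0.569, 0.42]
force: [-0.5, -0.2, 2.2]
width: 0.502
```

>>> servo_tool(
  moves=[
    {"delta_pos": [0, 0, 0], "rot": [0, 0, 0], "fingers": 1},
    {"delta_pos": [0, 0, 0], "rot": [0, 0, 0], "fingers": 1},
  ],
)

```text
t: 13.3
position: [0.667, -0.1489, 0.1723]
tool_rot: [-0.495, -0.505, 0.569, 0.421]
force: [0.4, 1.3, 2.2]
width: 0.502
```

```bash
python3 m.py 5
python3 - <<'E'
from h import *
o=ctrl.get_obs();M=R.from_quat(o['tool_rot']).as_matrix();print(o['position'],M.round(3),o['force'])
print('orange foot',(o['position']+M@np.array([-.010,.1532,0])).round(4),'green',(o['position']+M@np.array([.146,.1532,0])).round(4))
E
```

```text
scene orange 22 [244.7 212.8] [ 0.664 -0.155  0.216]
scene orange 283 [241.6 240.3] [ 0.673 -0.177  0.118]
scene orange 10 [234.1 255.8] [ 0.635 -0.18   0.001]
scene orange 78 [232.9 262.3] [ 0.649 -0.198  0.001]
scene orange 44 [253.5 265.1] [ 0.703 -0.155  0.001]
scene orange 84 [245.  270.1] [ 0.698 -0.19   0.   ]
scene green 24 [277.9 188.8] [ 0.644 -0.     0.195]
scene green 25 [281.8 234.6] [ 0.673 -0.002  0.   ]
scene green 18 [276.9 240.8] [ 0.681 -0.034  0.001]
scene slab top ((655.264892578125, -80.31839752197266), (74.54530334472656, 180.0059051513672), 11.264518737792969) 204
top orange 18 [314.5 153. ] [ 0.657 -0.153  0.22 ]
top orange 57 [314.3 177.6] [ 0.631 -0.177  0.002]
top green 36 [265.8 158.9] [ 0.644 -0.001  0.196]
top green 131 [271.7 180.8] [ 0.617 -0.024  0.002]
top slab top ((659.4835205078125, -44.91824722290039), (108.37749481201172, 86.59166717529297), 84.83493041992188) 273
13.4 [ 0.66686764 -0.14897618  0.17221418] [1.76917676 2.15589707 0.23990798]
[ 0.66686764 -0.14897618  0.17221418] [[-0.156  0.021 -0.988]
 [ 0.978 -0.137 -0.157]
 [-0.138 -0.99   0.   ]] [1.76917676 2.15589707 0.23990798]
orange foot [ 0.6717 -0.1797  0.0219] green [ 6.474e-01 -2.710e-02  3.000e-04]
```

View pics/b5.png

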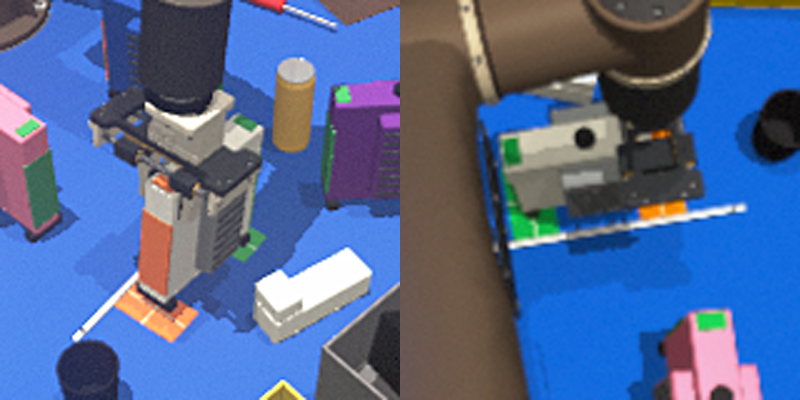

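The orange foot is 22 mm above the orange patch at about (155,300) in the left crop, within 1 mm of its centre by the tool estimate. The green dot's position fits the green foot standing on its patch. I set it down and release.

>>> servo_tool(
  moves=[
    {"delta_pos": [-2.65, 2.7, 0], "rot": [0, 0, -0.0175], "fingers": 1},
    {"delta_pos": [-2.65, 2.7, 0], "rot": [0, 0, -0.0175], "fingers": 1},
    {"delta_pos": [-2.65, 2.7, 0], "rot": [0, 0, -0.0175], "fingers": 1},
    {"delta_pos": [-2.65, 2.7, 0], "rot": [0, 0, -0.0175], "fingers": 1},
    {"delta_pos": [-2.65, 2.7, 0], "rot": [0, 0, -0.0175], "fingers": 1},
    {"delta_pos": [-2.65, 2.7, 0], "rot": [0, 0, -0.0175], "fingers": 1},
    {"delta_pos": [-2.65, 2.7, 0], "rot": [0, 0, -0.0175], "fingers": 1},
  ],
)

```text
t: 14.1
position: [0.6694, -0.1699, 0.1546]
tool_rot: [-0.462, -0.534, 0.542, 0.455]
force: [1.7, 2.3, -2.0]
width: 0.5
```

>>> servo_tool(
  moves=[
    {"delta_pos": [-2.65, 2.7, 0], "rot": [0, 0, -0.0175], "fingers": 1},
    {"delta_pos": [0, 0, 0], "rot": [0, 0, 0], "fingers": 1},
    {"delta_pos": [0, 0, 0], "rot": [0, 0, 0], "fingers": 1},
  ],
)

```text
t: 14.4
position: [0.6698, -0.1733, 0.1532]
tool_rot: [-0.458, -0.537, 0.539, 0.459]
force: [-1.0, 0.2, 4.1]
width: 0.499
```

>>> servo_tool(
  moves=[
    {"delta_pos": [0, 0, 0], "rot": [0, 0, 0], "fingers": -1},
    {"delta_pos": [0, 0, 0], "rot": [0, 0, 0], "fingers": -1},
    {"delta_pos": [0, 0, 0], "rot": [0, 0, 0], "fingers": -1},
    {"delta_pos": [0, 0, 0], "rot": [0, 0, 0], "fingers": -1},
    {"delta_pos": [0, 0, 0], "rot": [0, 0, 0], "fingers": -1},
    {"delta_pos": [0, 0, 0], "rot": [0, 0, 0], "fingers": -1},
  ],
)

```text
t: 15.0
position: [0.67, -0.1722, 0.1524]
tool_rot: [-0.458, -0.538, 0.538, 0.459]
force: [0.4, -0.5, -0.7]
width: 0.969
```

>>> servo_tool(
  moves=[
    {"delta_pos": [0, -20, 0], "rot": [0, 0, 0], "fingers": -1},
    {"delta_pos": [0, -40, 0], "rot": [0, 0, 0], "fingers": -1},
    {"delta_pos": [0, -40, 0], "rot": [0, 0, 0], "fingers": -1},
    {"delta_pos": [0, -40, 0], "rot": [0, 0, 0], "fingers": -1},
    {"delta_pos": [0, 0, 40], "rot": [0, 0, 0], "fingers": -1},
    {"delta_pos": [0, 0, 40], "rot": [0, 0, 0], "fingers": -1},
    {"delta_pos": [0, 0, 40], "rot": [0, 0, 0], "fingers": -1},
    {"delta_pos": [0, 0, 0], "rot": [0, 0, 0], "fingers": -1},
  ],
)

```text
t: 15.8
position: [0.5479, -0.1918, 0.2942]
tool_rot: [0.459, 0.538, -0.538, -0.459]
force: [1.1, -0.5, 1.2]
width: 1.001
```

```bash
python3 m.py 6
```

```text
scene orange 37 [238.8 223.8] [ 0.671 -0.184  0.196]
scene orange 52 [235.  243.4] [ 0.659 -0.197  0.119]
scene orange 13 [241.3 246.8] [ 0.69  -0.192  0.112]
scene orange 16 [239.9 254. ] [ 0.681 -0.193  0.072]
scene orange 67 [231.7 262.4] [ 0.646 -0.201  0.001]
scene orange 8 [241.9 261.1] [ 0.69  -0.192  0.039]
scene orange 52 [253.2 264.8] [ 0.7   -0.156  0.   ]
scene orange 69 [245.3 271. ] [ 0.703 -0.191  0.001]
scene green 31 [272.  193.4] [ 0.647 -0.028  0.196]
scene green 22 [282.1 234.5] [ 0.676 -0.     0.001]
scene green 17 [277.9 241.5] [ 0.686 -0.034  0.   ]
scene slab top ((659.386962890625, -107.63082885742188), (45.134315490722656, 177.07705688476562), 9.413566589355469) 546
top orange 102 [314.7 176. ] [ 0.642 -0.187  0.002]
top slab top ((648.1699829101562, -131.62974548339844), (15.018012046813965, 76.2422103881836), 9.634626388549805) 84
15.9 [ 0.55128233 -0.19145237  0.29375226] [ 0.68995199 -0.48283852  0.14844723]
```

View pics/b6.png

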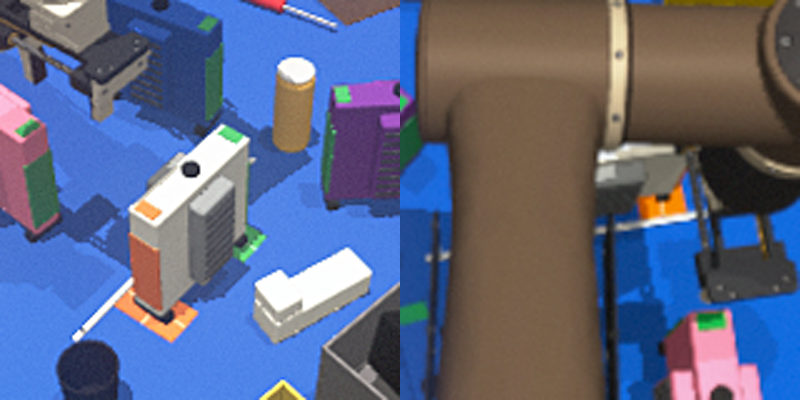

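The heater stands with both feet on their patches. Its dots read (0.647,-0.028) green and (0.671,-0.184) orange, each about 5 mm from its mark, and the gripper is clear.

```bash
python3 -c "
from plant import ctrl
print(ctrl.hand_in())"
```

```text
the job is handed in; nothing more can be done
None
```

I walked the heater over the strip in two swings, tipping it 8° each time. It now stands upright and released, with each foot on the patch of its own colour. I handed the job in at about 16 s of the 45 s allowed; hand-in reports no verdict.

- **First swing:** the green foot was held about 22 mm up, about 3 mm from the patch centre, then set down about 2 mm from it and released. The orange foot stayed on the table, moving about 5 mm by the geometry; I did not measure it.
- **Second swing:** the orange foot was held about 22 mm up, within 1 mm of its patch centre by the tool pose.
- **Last check:** I judged foot positions from the dots on top of the heater. Green was about 5.5 mm and orange about 4.5 mm from the centre of its patch, against a limit of 20 mm. Both dots were at 196 mm, so the heater is level.
- **Robot and bystanders:** the gripper was open and clear of everything. Wrist forces stayed below 8 N in every reading. The can, cup and foam block look unmoved in the scene pictures; I did not measure any of the bystanders, and the final crops do not show the plate or all of the carton and screwdriver.
- **Failures or disagreements:** one move call was refused because a field was missing, and nothing moved. In the last look the arm hid most of the heater from the top camera, so the final positions rest on the scene camera and the tool pose. Those two agree to about 2 mm.

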